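# Reverse the ratchet and cam up a plank glue-up

### The job

The freshly glued plank panel lies in the clamping jig against its fence, but the ratchet wrench on the jig's cam is still set to loosen. Flip its red lever over to tighten before you swing the wrench, feel that the back-swing now free-wheels, then ratchet the cam round until the pressure bar squeezes the panel firmly, at about 1 N m on the wrench and no harder, or the wet joints bow up. Leave it clamped with the wrench released, and the paint bottles and the spare panel undisturbed.

Things in the scene. Friction and masses are not known exactly. Their poses are not given: they have to be found in the camera images.
- jig: Plywood clamping jig fixed on the bench, board 290 x 230 x 18 mm. Origin: on the bench, under the cam's upright axis; z up, x from the wrench side to the fence; the board spans x -90 to 200 mm. The wrench sits on the cam's hex head, its handle towards -x (the robot), between two 12 mm threaded studs at x -62, y +-62 mm, which end 76 mm above the bench.
- wrench_hub (a point): Point on the cam's axis at mid-height of the wrench, 66 mm above the bench. Its x axis runs along the handle from head to end, z up. The head is 49 mm across and 22 mm thick.
- wrench_grip (a point): Middle of the wrench's grip, 150 mm from the cam's axis, 66 mm above the bench, x along the handle to its end. The black and orange grip is a round level bar 26 mm in diameter, from 102 to 202 mm from the axis; between head and grip runs a flat shank 16 mm wide.
- wrench (a joint): Swing of the wrench about the cam's axis, rad, -0.6 to 0.6 (the studs stop it): 0 lies along the jig's -x; positive is clockwise from above, handle end towards the jig's +y. It starts near its clockwise end. Free-wheeling takes under 0.15 N m (1 N at the grip). 20-tooth ratchet: up to 0.35 rad of a stroke is lost before it bites. Let go under load, it springs back up to 0.3 rad; the cam stays.
- lever (a joint): Reversing lever on the wrench's neck, rad, -0.35 to 0.35 at its stops; a spring ball snaps it over the middle. -0.35 (tab to the jig's -y side): loosen, drives on counter-clockwise swings. +0.35 (tab to the +y side): tighten, drives clockwise and free-wheels counter-clockwise. Flipping takes about 0.08 N m, 3 N at the tab. It starts at loosen.
- lever_tab (a point): Centre of the lever's red upright tab, 14 mm long, 9 mm wide, 18 mm high, 21 mm above the wrench's mid-height. The lever's upright pivot is 27 mm from the cam's axis along the handle, the tab centre 29 mm beyond it. Below the tab the shank's top is 6 mm above mid-height, the head's 11 mm. x runs from pivot to tab.
- bar: Aluminium pressure bar, 22 x 160 x 14 mm, with a 6 mm rubber pad (30 N per mm) along its front, sliding along the jig's x. The cam under the wrench (40 mm disc, eccentric by 6 mm) pushes it on to the panel within 0.6 to 1.5 rad of clockwise turning from the start. The panel bows up when squeezed with over 65 N (some 1.5 N m at the wrench).
- cam_head (a point): Top of the cam's hex head, on its axis. Turned clockwise at the wrench the cam takes some 0.2 to 0.3 N m (under 2 N across the grip at 150 mm) while the panel is still loose, then some 0.02 N m more per N of squeeze: about 1 N m (6.7 N at the grip) when firm, some 37 N on the panel. It holds by friction, giving way by a fifth or so when released.
- panel: Black strip panel of 11 glued planks, 100 x 180 x 8 mm, lying on the jig's board between the pressure bar and the fence, planks along the jig's y; origin at the centre of its underside.
- spare_panel: Bystander: black strip panel 96 x 150 x 8 mm lying on the bench, origin at the centre of its underside.
- paint_orange: Bystander: orange craft paint bottle, 34 mm across, 103 mm high, standing; origin at the centre of its underside.
- paint_tan: Bystander: tan craft paint bottle, 34 mm across, 103 mm high, standing; origin at the centre of its underside.
Mind the look-alikes: they are no part of the job. What is shaped like the panel but pink is not meant.

How it is judged:
On the way, in this order (a step that is already met when the one before it is completed fails the run):
1. the lever is flipped over to tighten, the wrench not yet swung back (value of joint each of lever, wrench above 0.2 rad), for 0.1 s.
2. the wrench is free-wheeled back with the lever at tighten (value of joint lever above 0.2 rad and value of joint wrench below 0 rad).
3. the bar squeezes the panel firmly (contact force between bar and panel above 18 N and value of joint lever above 0.2 rad), for 0.2 s.
At the end, for the whole second after the job is handed in: The bar squeezes the panel with 18 to 52 N (tightened to some 0.8 to 1.2 N m at the wrench), the lever stands at tighten (above 0.2 rad), the wrench is released and still, and the panel lies within 12 mm of where it was (all of step 3 and contact force between bar and panel below 52 N and velocity of joint wrench between -0.1 and 0.1 rad/s and distance of panel from where it was at the start of the episode below 0.012 m); the robot touches nothing.
It fails at once if the panel is squeezed with more than 65 N (contact force between bar and panel above 65 N).
It fails at once if the wrench is swung back while still set to loosen (value of joint lever below 0 rad and value of joint wrench below 0.2 rad).
It fails at once if a bystander is pushed or tipped (distance of any of spare_panel, paint_orange, paint_tan from where it was at the start of the episode above 0.03 m or angle between any of paint_orange, paint_tan's own z axis and vertical above 0.5 rad).
It also fails if it takes over 72 s, if anything falls off the work surface, if the arm or the gripper's body presses on something with over 40 N, if the wrist force passes 120 N, or if a joint passes its speed limit or range.

### The arm

A 6-joint arm with a two-finger parallel gripper is mounted at the origin on the work surface. World frame = base frame: x ahead of the robot, y to its left, z up, the work surface at z = 0. Lengths are in m, angles in rad, forces in N, time in s.
With the tool pointing down it reaches from about 0.325 to 0.9 m from the base axis. Payload 3.5 kg.
Tool frame: the origin (TCP) lies midway between the tips of the shut fingers; the grasp point (between the pads) lies 19 mm behind it; z points along the fingers, y is the line along which they close (so a half turn about z gives the same grasp; the last joint's range is limited). The gripper opens to 85 mm and grips with 20 to 120 N. Pads are 22 mm wide; open, the fingers measure 114 mm over their backs; the gripper's body (76 mm by 85 mm) begins 54 mm behind the grasp point. The pads swing forward as they close: fully open they stand 13 mm farther back than shut.
Start: joints at [-1.365, 0.276, -0.026, 1.268, 0, 1.467], TCP at [0.19, -0.595, 0.231] pointing down, gripper open.
Joint ranges: [-3.12, 3.12], [-0.85, 1.88], [-1.08, 1.24], [-1.95, 2.15], [-1.57, 1.53], [-3.14, 3.14]. Speed limits (rad/s): [2.57, 2.57, 3.14, 3.14, 3.14, 3.14].

### API

Orientations are given as a rotation vector (axis times angle).
In Python, from rig import env gives the robot as it stands.
- The arm moves only by the tool play_rows, never from a script. Its argument "rows" is a list that holds one entry, the list of rows, each a list of 5 numbers: the closure, from 0 (fully open) to 1 (shut), then the shift along the tool's x, y, z in units of 30 mm (1.0 is 30 mm), then the turn about the tool's z in units of 6 degrees (1.0 is 6 degrees). A call has exactly 10 rows; each row shifts and turns the commanded pose from where the row before left it, along the tool's axes as they then stand; what a row does not reach is not made up. A row lasts 1/12 s, in which the tool goes at most 41.7 mm and 7.16 degrees, less where a joint would pass 70% of its speed; a pose out of reach is approached as far as the arm can. A call is refused whole if a number of a shift passes 1 or a number of a turn 1, either way. A call with a gripper value outside its range is refused whole. The fingers move at their own pace and stop on an object; "force" is the grip in N (left out, the last holds). Time passes only in rows, so rows that do not move let the fingers close, or fill a call up. It gives the time, the measured TCP pose, the force, the opening and the grip force at its end, in the units of the state.
- env.sense(): the state, without advancing time (a new reading comes with each control period).
- env.snapshot(name): name is "scene" or "top" or "wrist"; returns (picture, depth): 420x560x3 uint8, blue, green, red; 420x560 float32, m along the optical axis (not along the pixel's ray), 0 where there is no reading.
- env.camera_params(name): a dict with "K" (3x3 intrinsics, pixels), "world_from_camera" (4x4, takes a point from camera to world coordinates); the wrist camera has in their place "T_tool_cam" (4x4, takes a point from camera to tool coordinates, whose origin is the TCP and whose axes are the flange's). Camera axes: x right, y up, looking along -z (the intrinsics and any distortion apply to the point x, -y, -z); pixel columns grow to the right and rows downward; lengths in m; the calibration is good to about 2 mm. A picture is of the moment at which its call begins: read the wrist's pose just before it. camera_params takes no time and is no camera call.
- env.sign_off(): hands the job in; it is judged then, once.
The state is a dict: "t": time; "qpos": joint angles; "joint_velocities": joint speeds; "joint_efforts": joint torques, N m; "tcp_pos": TCP position; "orientation": TCP orientation; "force": force on the tool from outside, world axes, zero at the start; "wrist_torque": the same for the moment, N m; "grip_width": opening from 0.0 (shut) to 1.0 (fully open); "grip_force": force on a finger pad.
Only numpy, scipy, OpenCV 4.12 (cv2) and the standard library are available. Lean on these libraries where they do the work, as an engineer would, in place of code of your own. Each camera call takes 0.05 s, during which the arm holds its last target. There are 200 camera calls.

## Working session

There is one attempt and no reset: what is moved stays moved. The work goes in short steps, Python scripts to look and compute and a tool call to move; the robot and the scene stay as the last step left them, time stands still between calls to the robot, and variables do not carry over. Pictures are saved under pics/ and viewed, at most 10 in all, crops included, and the job is handed in when it is done.

Besides the shell and the picture viewer there is one more tool, called after "Call:" as a command line: name --argument value ..., lists and objects as JSON in quotes. play_rows: Moves the arm, as the interface text tells. Its arguments: {"type":"object","properties":{"rows":{"type":"array","items":{"type":"array","items":{"type":"array","items":{"type":"number"}}}},"force":{"type":"number"}},"required":["rows"]}

```bash
ls; mkdir -p pics; python3 - <<'E'
from rig import env
import cv2,numpy as np
s=env.sense();print(s)
for n in("scene","top"):
    im,d=env.snapshot(n);cv2.imwrite(f"pics/{n}0.png",im);np.save(f"pics/{n}0.npy",d)
    c=env.camera_params(n);print(n,c)
print(env.camera_params("wrist"))
E
```

```text
pics
{'t': 0.0, 'qpos': array([-1.36538316e+00,  2.77147809e-01, -2.79302436e-02,  1.26800396e+00,
       -7.47427004e-06,  1.46740781e+00]), 'joint_velocities': array([-0.00019798, -0.00014722,  0.00105996,  0.00048052,  0.00193407,
        0.00133929]), 'joint_efforts': array([-1.74827005e-04, -4.45504367e+01,  2.95205837e+01,  1.64720445e-02,
       -4.42172131e-05, -2.61005564e-07]), 'tcp_pos': array([ 0.18977861, -0.59464649,  0.23012726]), 'orientation': array([-3.10196462e+00, -4.82788574e-01,  1.94656100e-04]), 'force': array([-0.16277675,  0.18558154,  0.23852223]), 'wrist_torque': array([ 0.05861867, -0.00519088, -0.03660874]), 'grip_force': 0.0, 'grip_width': 1.000155881386496}
scene {'K': array([[481.80587205,   0.        , 272.03057561],
       [  0.        , 481.80587205, 207.43820626],
       [  0.        ,   0.        ,   1.        ]]), 'world_from_camera': array([[ 0.68392423, -0.43777668,  0.58360879,  1.42641461],
       [ 0.72949468,  0.42048242, -0.53947386, -0.62497949],
       [-0.00922816,  0.79469875,  0.60693388,  0.92105828],
       [ 0.        ,  0.       
[... 376 characters left out ...]
65066e-01],
       [-4.06015800e-04,  1.95655190e-01,  9.80672668e-01,
         1.34412449e+00],
       [ 0.00000000e+00,  0.00000000e+00,  0.00000000e+00,
         1.00000000e+00]])}
{'K': array([[323.72925081,   0.        , 280.11024613],
       [  0.        , 323.72925081, 212.71686543],
       [  0.        ,   0.        ,   1.        ]]), 'T_tool_cam': array([[ 3.14376363e-04,  9.63925661e-01,  2.66171413e-01,
         6.74812036e-02],
       [ 9.99999918e-01, -2.34789772e-04, -3.30826102e-04,
        -5.28977202e-04],
       [-2.56397443e-04,  2.66171495e-01, -9.63925655e-01,
        -1.43132790e-01],
       [ 0.00000000e+00,  0.00000000e+00,  0.00000000e+00,
         1.00000000e+00]])}
```

View pics/top0.png

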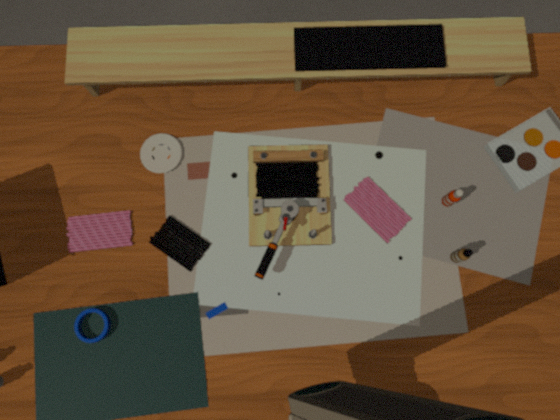

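View pics/scene0.png

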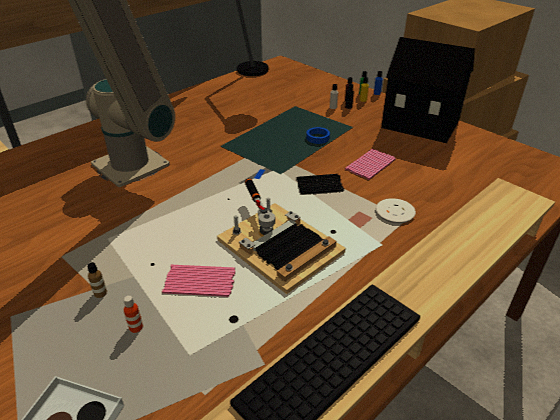

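Top view: the jig is at about (289,197), the wrench hub at (289,208), and its black/orange grip at (266,260). The panel in the jig is at (288,180). The spare black panel is at (180,243) and the bottles at (454,197) and (461,255). Things that could pass for the red tab are the lever at (285,222), the red bottle at (454,197) and the brown card at (198,170). I choose the lever on the wrench neck and will check it in a crop.

```bash
cat > h.py <<'E'
from rig import env
import cv2,numpy as np
from scipy.spatial.transform import Rotation as R
def cast(n,uv,z,T=None):
    c=env.camera_params(n);K=c["K"]
    if T is None:T=c["world_from_camera"]
    x=(uv[0]-K[0,2])/K[0,0];y=(uv[1]-K[1,2])/K[1,1]
    d=T[:3,:3]@np.array([x,-y,-1]);o=T[:3,3]
    return o+d*(z-o[2])/d[2]
def wristT():
    s=env.sense();T=np.eye(4);T[:3,:3]=R.from_rotvec(s["orientation"]).as_matrix();T[:3,3]=s["tcp_pos"]
    return T@env.camera_params("wrist")["T_tool_cam"]
def blobs(im,lo,hi,box,amin=4):
    h=cv2.cvtColor(im,cv2.COLOR_BGR2HSV);m=cv2.inRange(h,lo,hi)
    k=np.zeros_like(m);x0,y0,x1,y1=box;k[y0:y1,x0:x1]=m[y0:y1,x0:x1]
    n,l,st,ce=cv2.connectedComponentsWithStats(k)
    return [(st[i,4],ce[i].round(1)) for i in range(1,n) if st[i,4]>=amin]
E
python3 - <<'E'
from h import *
im=cv2.imread("pics/top0.png")
b=(240,140,340,290)
for a,c in blobs(im,(0,150,90),(12,255,255),b):print("red/or",a,c,cast("top",c,.087)[:2].round(4),cast("top",c,.079)[:2].round(4))
print("hub",cast("top",(289,208),.077))
cv2.imwrite("pics/crop.png",cv2.resize(im[140:290,235:345],None,fx=4,fy=4,interpolation=cv2.INTER_CUBIC))
E
```

```text
red/or 34 [284.9 222.3] [0.5896 0.0983] [0.5911 0.0982]
red/or 7 [273.7 247.4] [0.5238 0.1294] [0.5249 0.1295]
red/or 8 [257.8 274.2] [0.4553 0.172 ] [0.4559 0.1724]
hub [0.6300203  0.08614679 0.077     ]
```

View pics/crop.png

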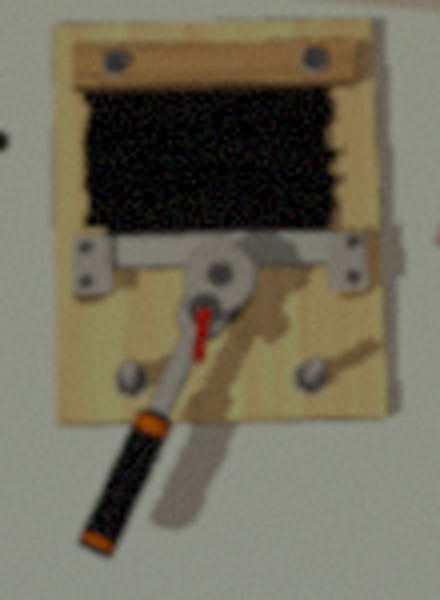

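The crop confirms it: the red lever is on the wrench neck at full-image (285,222), tab towards -y, and the handle is near the +y stud. Next I fly over for a closer wrist view.

Call:
play_rows --rows '[[[1, 0.92, -0.84, 0, 0], [1, 0.92, -0.84, 0, 0], [1, 0.92, -0.84, 0, 0], [1, 0.92, -0.84, 0, 0], [1, 0.92, -0.84, 0, 0], [1, 0.92, -0.84, 0, 0], [1, 0.92, -0.84, 0, 0], [1, 0.92, -0.84, 0, 0], [1, 0.92, -0.84, 0, 0], [1, 0.92, -0.84, 0, 0]]]' --force 30

```text
t: 0.93
tcp_pos: [0.3765, -0.2695, 0.231]
orientation: [-3.104, -0.482, 0.0]
force: [0.9, -0.6, -1.1]
grip_width: 0.002
grip_force: 0.0
```

Call:
play_rows --rows '[[[1, 0.92, -0.84, 0, 0], [1, 0.92, -0.84, 0, 0], [1, 0.92, -0.84, 0, 0], [1, 0.92, -0.84, 0, 0], [1, 0.92, -0.84, 0, 0], [1, 0.92, -0.84, 0, 0], [1, 0.92, -0.84, 0, 0], [1, 0.92, -0.84, 0, 0], [1, 0.92, -0.84, 0, 0], [1, 0.92, -0.84, 0, 0]]]'

```text
t: 1.77
tcp_pos: [0.5628, 0.0544, 0.2308]
orientation: [3.104, 0.484, -0.001]
force: [0.6, -0.2, -0.1]
grip_width: 0.0
grip_force: 0.0
```

Call:
play_rows --rows '[[[1, 0, 0, 0, 0.9], [1, 0, 0, 0, 0.9], [1, 0, 0, 0, 0.9], [1, 0, 0, 0, 0.9], [1, 0, 0, 0, 0.9], [1, 0, 0, 0, 0.9], [1, 0, 0, 0, 0.9], [1, 0, 0, 0, 0.8], [1, 0, 0, 0, 0], [1, 0, 0, 0, 0]]]'

```text
t: 2.6
tcp_pos: [0.5437, -0.0566, 0.2309]
orientation: [-3.029, 0.406, 0.008]
force: [0.2, 0.3, -0.7]
grip_width: -0.001
grip_force: 0.0
```

```bash
python3 - <<'E'
from h import *
T=wristT();s=env.sense();print(s["t"],s["tcp_pos"],s["orientation"],s["force"])
im,d=env.snapshot("wrist");cv2.imwrite("pics/w1.png",im);np.save("pics/T1.npy",T)
b=(0,0,560,420)
for a,c in blobs(im,(0,150,70),(12,255,255),b,20):print("red/or",a,c,cast("wrist",c,.087,T)[:2].round(4),cast("wrist",c,.079,T)[:2].round(4))
E
```

```text
2.6 [ 0.54367659 -0.05660576  0.23088277] [-3.02948927  0.40628032  0.00756606] [ 0.19167475  0.31067323 -0.72069001]
red/or 398 [123.5 192.3] [0.5879 0.0981] [0.5874 0.1033]
red/or 231 [123.5 250.1] [0.5331 0.1219] [0.531  0.1277]
red/or 94 [120.2 318.2] [0.4606 0.1572] [0.4565 0.164 ]
red/or 171 [550.8 372.3] [ 0.3087 -0.2591] [ 0.3003 -0.264 ]
```

View pics/w1.png

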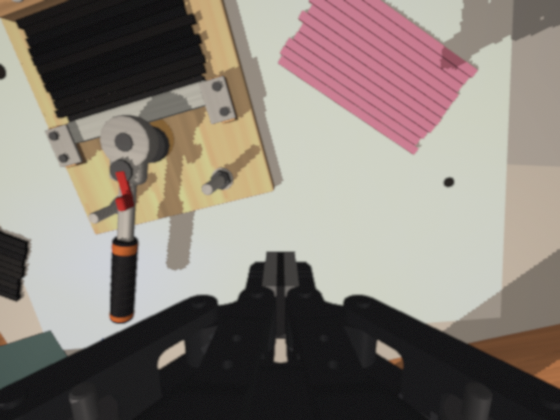

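The wrist view shows the hub at (124,142), the red tab's upper end at about (124,203), and the grip between the orange rings at (123,250) and (120,318). The lever points to -y. The turn also shifted the TCP, so I check the joints.

```bash
python3 - <<'E'
from h import *
s=env.sense();print(s["qpos"].round(3),s["joint_velocities"].round(3))
T=np.load("pics/T1.npy")
for n,uv,z in(("hub",(124,142),.077),("tabtop",(124,203),.094),("or1",(123.5,250),.079),("or2",(120,318),.079),("stud-",(222,181),.076),("stud+",(96,217),.076),("corner",(272,189),.018),("corner2",(97,233),.018)):print(n,cast("wrist",uv,z,T)[:2].round(4))
for n,uv,z in(("hub",(289.5,208),.077),("stud-",(312.5,233),.076),("stud+",(267.5,234),.076),("c-",(331.5,244),.018),("c+",(249.5,246),.018)):print("top",n,cast("top",uv,z)[:2].round(4))
E
```

```text
[-0.265  0.144 -0.194  1.249  0.084  3.141] [ 0.028  0.001  0.004 -0.001  0.003 -0.   ]
hub [0.6318 0.0848]
tabtop [0.5788 0.0973]
or1 [0.5311 0.1277]
or2 [0.4568 0.1641]
stud- [0.5734 0.0064]
stud+ [0.5706 0.1438]
corner [ 0.5438 -0.0282]
corner2 [0.544  0.1962]
top hub [0.63   0.0848]
top stud- [0.5609 0.0259]
top stud+ [0.5614 0.1451]
top c- [ 0.5379 -0.0293]
top c+ [0.5384 0.197 ]
```

Joint 6 hit its limit, so I use the half-turned grasp orientation instead, turning the other way.

Call:
play_rows --rows '[[[1, 0, 0, 0, -1], [1, 0, 0, 0, -1], [1, 0, 0, 0, -1], [1, 0, 0, 0, -1], [1, 0, 0, 0, -1], [1, 0, 0, 0, -1], [1, 0, 0, 0, -1], [1, 0, 0, 0, -1], [1, 0, 0, 0, -1], [1, 0, 0, 0, -1]]]'

```text
t: 3.48
tcp_pos: [0.5443, -0.0541, 0.2312]
orientation: [-2.829, -1.18, -0.059]
force: [-0.3, 0.8, 0.3]
grip_width: -0.003
grip_force: 0.0
```

Call:
play_rows --rows '[[[1, 0, 0, 0, -1], [1, 0, 0, 0, -1], [1, 0, 0, 0, -1], [1, 0, 0, 0, -1], [1, 0, 0, 0, -1], [1, 0, 0, 0, -1], [1, 0, 0, 0, -1], [1, 0, 0, 0, -1], [1, 0, 0, 0, -1], [1, 0, 0, 0, -1]]]'

```text
t: 4.32
tcp_pos: [0.5443, -0.0541, 0.2312]
orientation: [-1.877, -2.459, -0.111]
force: [0.1, 0.1, -0.2]
grip_width: 0.002
grip_force: 0.0
```

Call:
play_rows --rows '[[[1, 0, 0, 0, -1], [1, 0, 0, 0, -1], [1, 0, 0, 0, -1], [1, 0, 0, 0, -1], [1, 0, 0, 0, -1], [1, 0, 0, 0, -1], [1, 0, 0, 0, -1], [1, 0, 0, 0, -1], [1, 0, 0, 0, 0], [1, 0, 0, 0, 0]]]'

```text
t: 5.15
tcp_pos: [0.5442, -0.0545, 0.2312]
orientation: [-0.735, -3.038, -0.131]
force: [-0.1, -1.0, 0.1]
grip_width: -0.003
grip_force: 0.0
```

```bash
python3 - <<'E'
from h import *
T=wristT();s=env.sense();print(s["t"],s["tcp_pos"],s["orientation"],s["force"],s["qpos"].round(2))
Rm=R.from_rotvec(s["orientation"]).as_matrix();print("yaw",np.arctan2(Rm[1,0],Rm[0,0]),Rm.round(3))
im,d=env.snapshot("wrist");cv2.imwrite("pics/w2.png",im);np.save("pics/T2.npy",T)
for a,c in blobs(im,(0,150,70),(12,255,255),(0,0,560,420),20):print("red/or",a,c,cast("wrist",c,.09,T)[:2].round(4),cast("wrist",c,.079,T)[:2].round(4))
E
```

```text
5.15 [ 0.54423385 -0.05448785  0.23123701] [-0.73471569 -3.03793173 -0.13119822] [-0.14106557 -1.01593144  0.08293143] [-0.26  0.14 -0.19  1.25  0.08  0.21]
yaw 2.668291966606689 [[-0.89   0.457  0.007]
 [ 0.456  0.886  0.085]
 [ 0.033  0.078 -0.996]]
red/or 353 [438.   96.4] [0.528 0.122] [0.5297 0.128 ]
red/or 404 [434.8 168.6] [0.5857 0.0972] [0.5897 0.1023]
red/or 77 [551.3 334.4] [0.8157 0.1503] [0.8285 0.1575]
red/or 124 [536.9 334.8] [0.8077 0.1356] [0.8202 0.1422]
red/or 56 [512.5 337.4] [0.7966 0.1103] [0.8086 0.1159]
red/or 39 [502.3 346.6] [0.8016 0.0967] [0.8139 0.1018]
red/or 67 [516.4 351. ] [0.8153 0.1091] [0.8281 0.1147]
red/or 32 [556.8 371.9] [0.8666 0.1431] [0.8814 0.15  ]
```

Call:
play_rows --rows '[[[1, 0.15, 0.42, 0.65, 0], [1, 0.15, 0.42, 0.65, 0], [1, 0.15, 0.42, 0.65, 0], [1, 0.15, 0.42, 0.65, 0], [1, 0.15, 0.42, 0.65, 0], [1, 0.15, 0.42, 0.65, 0], [1, 0.15, 0.42, 0.65, 0], [1, 0.15, 0.42, 0.65, 0], [1, 0, 0, 0, 0], [1, 0, 0, 0, 0]]]'

```text
t: 6.03
tcp_pos: [0.5579, 0.0641, 0.0839]
orientation: [-0.732, -3.036, -0.129]
force: [-0.5, 0.4, -0.3]
grip_width: -0.0
grip_force: 0.0
```

```bash
python3 - <<'E'
from h import *
T=wristT();s=env.sense();print(s["t"],s["tcp_pos"],s["force"])
im,d=env.snapshot("wrist");cv2.imwrite("pics/w3.png",im)
for a,c in blobs(im,(0,150,70),(12,255,255),(0,0,560,420),20):print("red/or",a,c,cast("wrist",c,.09,T)[:2].round(4),cast("wrist",c,.079,T)[:2].round(4))
E
```

```text
6.0333 [0.55794451 0.06407367 0.0838798 ] [-0.51541239  0.36568191 -0.28025696]
red/or 1146 [376.4 152.7] [0.5278 0.1266] [0.5303 0.13  ]
red/or 827 [367.9 277.6] [0.5798 0.0999] [0.5864 0.1012]
```

View pics/w3.png

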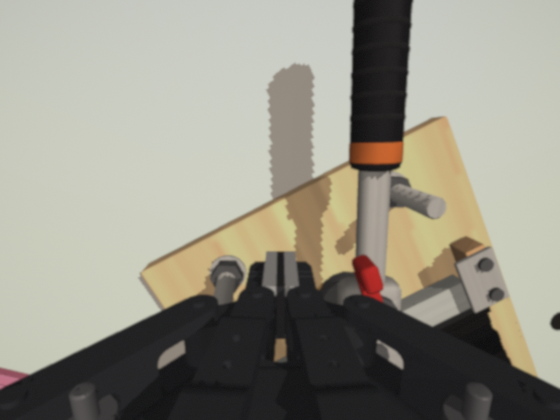

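The finger tip at (280,255) is level with the red tab at (367,275) and to its -y side, 40–50 mm away. I push it.

Call:
play_rows --rows '[[[1, -0.05, 0.18, 0.014, 0], [1, -0.05, 0.18, 0.014, 0], [1, 0, 0.18, 0.014, 0], [1, 0, 0.18, 0.014, 0], [1, 0, 0.18, 0.014, 0], [1, 0, 0.18, 0.014, 0], [1, 0, 0.18, 0.014, 0], [1, 0, 0.18, 0.014, 0], [1, 0, 0.0, 0, 0], [1, 0, 0, 0, 0]]]'

```text
t: 6.92
tcp_pos: [0.5822, 0.1011, 0.085]
orientation: [-0.733, -3.04, -0.132]
force: [0.0, -0.2, -0.1]
grip_width: -0.003
grip_force: 0.0
```

```bash
python3 - <<'E'
from h import *
T=wristT();s=env.sense();print(s["t"],s["tcp_pos"],s["force"])
im,d=env.snapshot("wrist");cv2.imwrite("pics/w4.png",im)
for a,c in blobs(im,(0,150,70),(12,255,255),(0,0,560,420),20):print("red/or",a,c,cast("wrist",c,.09,T)[:2].round(4),cast("wrist",c,.079,T)[:2].round(4))
E
```

```text
6.9167 [0.58223859 0.10110498 0.08496122] [ 0.02852404 -0.20280716 -0.09543402]
red/or 1149 [322.7 143.9] [0.538  0.1444] [0.5394 0.1463]
red/or 872 [327.3 268.9] [0.5911 0.1217] [0.5967 0.1218]
```

View pics/w4.png

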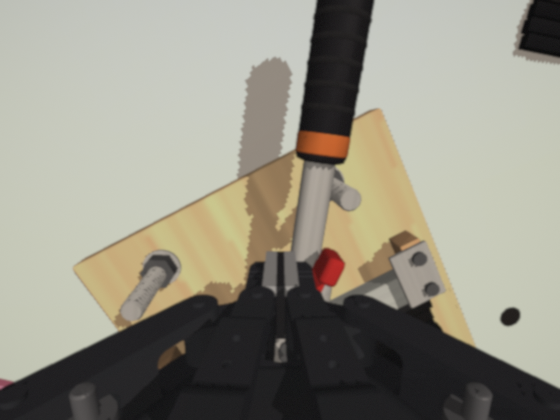

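The lever has flipped: the red tab at (328,268) is now on the +y side of the shank, and the wrench sits near its clockwise stop. I lift off, move over the grip and turn to line up with it.

Call:
play_rows --rows '[[[1, 0, -0.1, -0.6, 0], [1, 0, 0, -0.7, 0], [1, 0, 0, -0.7, 0], [0.3, 0.83, 0.21, 0.04, 0], [0.3, 0.83, 0.21, 0.04, 0], [0.3, 0.83, 0.21, 0.04, 0], [0.3, 0.83, 0.21, 0.04, 0], [0.3, 0, 0, 0, 0.6], [0.3, 0, 0, 0, 0.55], [0.3, 0, 0, 0, 0]]]'

```text
t: 7.8
tcp_pos: [0.5025, 0.1612, 0.1451]
orientation: [-0.914, -2.985, -0.13]
force: [-0.6, -0.7, -0.4]
grip_width: 0.699
grip_force: 0.0
```

```bash
python3 - <<'E'
from h import *
T=wristT();s=env.sense();print(s["t"],s["tcp_pos"],s["force"],s["grip_width"]);Rm=R.from_rotvec(s["orientation"]).as_matrix();print(Rm.round(3))
im,d=env.snapshot("wrist");cv2.imwrite("pics/w5.png",im)
for a,c in blobs(im,(0,150,70),(12,255,255),(0,0,560,420),20):print("red/or",a,c,cast("wrist",c,.09,T)[:2].round(4),cast("wrist",c,.079,T)[:2].round(4))
E
```

```text
7.8 [0.50245799 0.16120704 0.14507187] [-0.64494628 -0.74716289 -0.43383239] 0.698587279572992
[[-0.829  0.56   0.008]
 [ 0.558  0.825  0.085]
 [ 0.041  0.074 -0.996]]
red/or 56 [5.5 4.8] [0.3166 0.1181] [0.3096 0.1143]
red/or 278 [531.1  12.1] [0.4775 0.3623] [0.4793 0.3719]
red/or 496 [548.4  30.3] [0.4925 0.3676] [0.495  0.3775]
red/or 357 [287.9 163.7] [0.4696 0.1948] [0.471  0.1952]
red/or 473 [286.2 281.9] [0.5344 0.15  ] [0.5393 0.1479]
red/or 132 [299.  353.1] [0.5854 0.1268] [0.5931 0.1235]
```

View pics/w5.png

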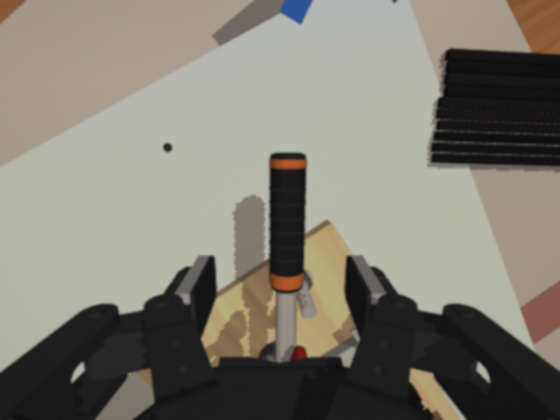

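The wrench lies straight between the open fingers, with the grip between the rings at (288,164) and (286,282). I descend straddling it.

Call:
play_rows --rows '[[[0.3, 0, 0, 0.64, 0], [0.3, 0, 0, 0.64, 0], [0.3, 0, 0, 0.64, 0], [0.3, 0, 0, 0.64, 0], [0.3, 0, 0, 0.64, 0], [0.5, 0, 0, 0, 0], [0.5, 0, 0, 0, 0], [0.5, 0, 0, 0, 0], [0.5, 0, 0, 0, 0], [0.5, 0, 0, 0, 0]]]'

```text
t: 8.68
tcp_pos: [0.5048, 0.1691, 0.0507]
orientation: [-0.914, -2.987, -0.132]
force: [0.4, -0.8, 0.1]
grip_width: 0.497
grip_force: 0.0
```

Call:
play_rows --rows '[[[0.5, -0.03, -0.52, -0.04, -1], [0.5, -0.03, -0.52, -0.04, -1], [0.5, -0.03, -0.52, -0.04, -1], [0.5, -0.03, -0.52, -0.04, -1], [0.5, -0.03, -0.52, -0.04, -1], [0.5, -0.03, -0.52, -0.04, -1], [0.5, -0.03, -0.52, -0.04, -1], [0.5, -0.03, -0.52, -0.04, -1], [0.5, -0.03, -0.52, -0.04, -1], [0.5, -0.03, -0.52, -0.04, -1]]]'

```text
t: 9.52
tcp_pos: [0.494, 0.0188, 0.0496]
orientation: [-0.707, 3.03, 0.125]
force: [-0.1, 0.1, 0.9]
grip_width: 0.496
grip_force: 0.2
```

```bash
cat > st.py <<'E'
from h import *
T=wristT();s=env.sense();p=s["tcp_pos"];hub=np.array([.630,.0848]);d=p[:2]-hub
Rm=R.from_rotvec(s["orientation"]).as_matrix()
a=np.arctan2(d[1],-d[0]);t=np.array([np.sin(a),np.cos(a)])
print("t",s["t"],"p",p.round(4),"a",a.round(3),"r",np.hypot(*d).round(4),"tool a",(np.pi-np.arctan2(Rm[1,0],Rm[0,0])).round(3),"F",s["force"].round(2),"Ft",(t@s["force"][:2]).round(2),"Mz",s["wrist_torque"].round(2))
im,_=env.snapshot("wrist");cv2.imwrite("pics/cur.png",im)
for ar,c in blobs(im,(0,150,70),(12,255,255),(200,60,400,420),60):
    q=cast("wrist",c,.079,T)[:2]-hub;print(ar,c,"r",np.hypot(*q).round(3),"a",np.arctan2(q[1],-q[0]).round(3))
E
python3 st.py
```

```text
t 9.5167 p [0.494  0.0188 0.0496] a -0.452 r 0.1511 tool a 5.827 F [-0.11  0.07  0.87] Ft 0.11 Mz [ 0.01  0.04 -0.03]
1059 [306.5 199.8] r 0.194 a -0.413
```

The back-swing free-wheeled with only about 0.1 N tangential, and the wrench is at about -0.41 rad. Now the first part of the drive stroke.

Call:
play_rows --rows '[[[0.5, -0.03, 0.52, 0.04, 1], [0.5, -0.03, 0.52, 0.04, 1], [0.5, -0.03, 0.52, 0.04, 1], [0.5, -0.03, 0.52, 0.04, 1], [0.5, -0.03, 0.52, 0.04, 1], [0.5, -0.03, 0.52, 0.04, 1], [0.5, 0, 0, 0, 0], [0.5, 0, 0, 0, 0], [0.5, 0, 0, 0, 0], [0.5, 0, 0, 0, 0]]]'

```text
t: 10.4
tcp_pos: [0.4817, 0.1106, 0.0493]
orientation: [0.274, 3.126, 0.133]
force: [0.3, -1.0, 1.3]
grip_width: 0.498
grip_force: 0.6
```

```bash
python3 st.py
```

```text
t 10.4 p [0.4817 0.1106 0.0493] a 0.172 r 0.1506 tool a 0.175 F [ 0.32 -1.02  1.25] Ft -0.95 Mz [-0.31 -0.05  0.05]
1068 [253.9 195.6] r 0.193 a 0.114
```

Call:
play_rows --rows '[[[0.5, -0.01, 0.26, 0.02, 0.5], [0.5, -0.01, 0.26, 0.02, 0.5], [0.5, -0.01, 0.26, 0.02, 0.5], [0.5, -0.01, 0.26, 0.02, 0.5], [0.5, 0, 0, 0, 0], [0.5, 0, 0, 0, 0], [0.5, 0, 0, 0, 0], [0.5, 0, 0, 0, 0], [0.5, 0, 0, 0, 0], [0.5, 0, 0, 0, 0]]]'

```text
t: 11.28
tcp_pos: [0.4898, 0.1407, 0.0489]
orientation: [-0.599, -3.071, -0.131]
force: [-1.1, -3.0, -1.7]
grip_width: 0.501
grip_force: 1.4
```

```bash
python3 st.py
```

```text
t 11.2833 p [0.4898 0.1407 0.0489] a 0.379 r 0.1509 tool a 0.384 F [-1.14 -2.97 -1.74] Ft -3.18 Mz [-0.59  0.25  0.04]
1075 [253.  194.8] r 0.194 a 0.321
```

Call:
play_rows --rows '[[[0.5, -0.01, 0.17, 0.01, 0.33], [0.5, -0.01, 0.17, 0.01, 0.33], [0.5, 0, 0, 0, 0], [0.5, 0, 0, 0, 0], [0.5, 0, 0, 0, 0], [0.5, 0, 0, 0, 0], [0.5, 0, 0, 0, 0], [0.5, 0, 0, 0, 0], [0.5, 0, 0, 0, 0], [0.5, 0, 0, 0, 0]]]'

```text
t: 12.17
tcp_pos: [0.4944, 0.1502, 0.0492]
orientation: [-0.704, -3.046, -0.131]
force: [-2.4, -2.5, -2.2]
grip_width: 0.499
grip_force: 1.5
```

```bash
cat >> st.py <<'E'
f=[];w=[]
for i in range(6):
    env.snapshot("wrist");s=env.sense();f.append(t@s["force"][:2]);w.append(s["grip_force"])
print("Ft avg",np.mean(f).round(2),np.std(f).round(2),"grip",np.mean(w).round(2))
E
python3 st.py
```

```text
t 12.1667 p [0.4944 0.1502 0.0492] a 0.45 r 0.1505 tool a 0.453 F [-2.37 -2.51 -2.23] Ft -3.29 Mz [-0.42  0.6   0.04]
1070 [252.9 193. ] r 0.194 a 0.391
Ft avg -3.09 0.35 grip 1.52
```

Call:
play_rows --rows '[[[0.5, -0.01, 0.17, 0.01, 0.33], [0.5, -0.01, 0.17, 0.01, 0.33], [0.5, -0.01, 0.09, 0.01, 0.17], [0.5, 0, 0, 0, 0], [0.5, 0, 0, 0, 0], [0.5, 0, 0, 0, 0], [0.5, 0, 0, 0, 0], [0.5, 0, 0, 0, 0], [0.5, 0, 0, 0, 0], [0.5, 0, 0, 0, 0]]]'

```text
t: 13.35
tcp_pos: [0.5019, 0.1613, 0.0496]
orientation: [-0.835, -3.01, -0.13]
force: [-1.7, -1.2, -0.7]
grip_width: 0.505
grip_force: 1.1
```

```bash
python3 st.py
```

```text
t 13.35 p [0.5019 0.1613 0.0496] a 0.538 r 0.1492 tool a 0.539 F [-1.69 -1.16 -0.7 ] Ft -1.86 Mz [-0.35  0.44  0.01]
1056 [253.  188.5] r 0.194 a 0.48
Ft avg -2.36 0.52 grip 1.16
```

Still loose. I free-wheel back for a second stroke, then drive to about mid-travel.

Call:
play_rows --rows '[[[0.5, -0.02, -0.52, -0.04, -1], [0.5, -0.02, -0.52, -0.04, -1], [0.5, -0.02, -0.52, -0.04, -1], [0.5, -0.02, -0.52, -0.04, -1], [0.5, -0.02, -0.52, -0.04, -1], [0.5, -0.02, -0.52, -0.04, -1], [0.5, -0.02, -0.52, -0.04, -1], [0.5, -0.02, -0.52, -0.04, -1], [0.5, -0.02, -0.52, -0.04, -1], [0.5, -0.02, -0.52, -0.04, -1]]]'

```text
t: 14.53
tcp_pos: [0.4989, 0.0115, 0.0498]
orientation: [-0.786, 3.006, 0.125]
force: [0.0, 0.8, -0.2]
grip_width: 0.5
grip_force: 0.1
```

```bash
python3 st.py
```

```text
t 14.5333 p [0.4989 0.0115 0.0498] a -0.51 r 0.1502 tool a 5.773 F [ 0.05  0.77 -0.2 ] Ft 0.65 Mz [-0.01 -0.03 -0.04]
1060 [306.5 197.5] r 0.194 a -0.47
Ft avg 0.13 0.41 grip 0.0
```

Call:
play_rows --rows '[[[0.5, -0.03, 0.52, 0.04, 1], [0.5, -0.03, 0.52, 0.04, 1], [0.5, -0.02, 0.39, 0.03, 0.75], [0.5, 0, 0, 0, 0], [0.5, 0, 0, 0, 0], [0.5, 0, 0, 0, 0], [0.5, 0, 0, 0, 0], [0.5, 0, 0, 0, 0], [0.5, 0, 0, 0, 0], [0.5, 0, 0, 0, 0]]]'

```text
t: 15.72
tcp_pos: [0.4826, 0.0517, 0.0489]
orientation: [-0.34, 3.103, 0.129]
force: [1.0, -1.8, 0.9]
grip_width: 0.497
grip_force: 1.1
```

```bash
python3 st.py
```

```text
t 15.7167 p [0.4826 0.0517 0.0489] a -0.221 r 0.1511 tool a 6.066 F [ 0.95 -1.78  0.92] Ft -1.94 Mz [-0.5  -0.25  0.02]
1082 [254.5 200.1] r 0.193 a -0.277
Ft avg -2.59 0.48 grip 1.18
```

Call:
play_rows --rows '[[[0.5, -0.01, 0.26, 0.02, 0.5], [0.5, -0.01, 0.26, 0.02, 0.5], [0.5, 0, 0, 0, 0], [0.5, 0, 0, 0, 0], [0.5, 0, 0, 0, 0], [0.5, 0, 0, 0, 0], [0.5, 0, 0, 0, 0], [0.5, 0, 0, 0, 0], [0.5, 0, 0, 0, 0], [0.5, 0, 0, 0, 0]]]'

```text
t: 16.9
tcp_pos: [0.4797, 0.0673, 0.0489]
orientation: [-0.177, 3.122, 0.131]
force: [1.2, -3.0, 0.7]
grip_width: 0.502
grip_force: 1.8
```

```bash
python3 st.py
```

```text
t 16.9 p [0.4797 0.0673 0.0489] a -0.116 r 0.1513 tool a 6.17 F [ 1.19 -2.99  0.72] Ft -3.11 Mz [-0.76 -0.3   0.04]
1087 [254.1 199.8] r 0.193 a -0.173
Ft avg -3.75 0.32 grip 1.82
```

Call:
play_rows --rows '[[[0.5, -0.01, 0.2, 0.02, 0.4], [0.5, -0.01, 0.2, 0.02, 0.4], [0.5, 0, 0, 0, 0], [0.5, 0, 0, 0, 0], [0.5, 0, 0, 0, 0], [0.5, 0, 0, 0, 0], [0.5, 0, 0, 0, 0], [0.5, 0, 0, 0, 0], [0.5, 0, 0, 0, 0], [0.5, 0, 0, 0, 0]]]'

```text
t: 18.08
tcp_pos: [0.4789, 0.0794, 0.0486]
orientation: [-0.046, 3.131, 0.132]
force: [-0.6, -4.9, 1.2]
grip_width: 0.499
grip_force: 2.2
```

```bash
python3 st.py
```

```text
t 18.0833 p [0.4789 0.0794 0.0486] a -0.036 r 0.1511 tool a 6.254 F [-0.6  -4.89  1.16] Ft -4.87 Mz [-1.03  0.11  0.06]
1070 [253.6 199.2] r 0.193 a -0.093
Ft avg -5.05 0.36 grip 2.32
```

Call:
play_rows --rows '[[[0.5, -0.01, 0.2, 0.01, 0.4], [0.5, -0.01, 0.2, 0.01, 0.4], [0.5, 0, 0, 0, 0], [0.5, 0, 0, 0, 0], [0.5, 0, 0, 0, 0], [0.5, 0, 0, 0, 0], [0.5, 0, 0, 0, 0], [0.5, 0, 0, 0, 0], [0.5, 0, 0, 0, 0], [0.5, 0, 0, 0, 0]]]'

```text
t: 19.27
tcp_pos: [0.479, 0.0914, 0.0487]
orientation: [0.083, 3.134, 0.132]
force: [-0.3, -6.1, 1.5]
grip_width: 0.498
grip_force: 2.6
```

```bash
python3 st.py
```

```text
t 19.2667 p [0.479  0.0914 0.0487] a 0.044 r 0.1512 tool a 0.053 F [-0.31 -6.06  1.49] Ft -6.07 Mz [-1.14  0.04  0.06]
1087 [253.1 198.5] r 0.193 a -0.014
Ft avg -4.92 0.24 grip 2.58
```

Call:
play_rows --rows '[[[0.5, -0.01, 0.18, 0.01, 0.35], [0.5, -0.01, 0.18, 0.01, 0.35], [0.5, 0, 0, 0, 0], [0.5, 0, 0, 0, 0], [0.5, 0, 0, 0, 0], [0.5, 0, 0, 0, 0], [0.5, 0, 0, 0, 0], [0.5, 0, 0, 0, 0], [0.5, 0, 0, 0, 0], [0.5, 0, 0, 0, 0]]]'

```text
t: 20.45
tcp_pos: [0.4798, 0.102, 0.0487]
orientation: [-0.198, -3.132, -0.132]
force: [-1.0, -5.8, -0.2]
grip_width: 0.498
grip_force: 2.8
```

```bash
python3 st.py; sed -i 's/range(6)/range(16)/' st.py
```

```text
t 20.45 p [0.4798 0.102  0.0487] a 0.114 r 0.1512 tool a 0.126 F [-0.98 -5.8  -0.16] Ft -5.87 Mz [-1.22  0.21  0.07]
1074 [252.8 198.1] r 0.193 a 0.056
Ft avg -5.67 0.52 grip 2.8
```

Call:
play_rows --rows '[[[0.5, -0.01, 0.26, 0.02, 0.5], [0.5, -0.01, 0.26, 0.02, 0.5], [0.5, 0, 0, 0, 0], [0.5, 0, 0, 0, 0], [0.5, 0, 0, 0, 0], [0.5, 0, 0, 0, 0], [0.5, 0, 0, 0, 0], [0.5, 0, 0, 0, 0], [0.5, 0, 0, 0, 0], [0.5, 0, 0, 0, 0]]]'

```text
t: 21.63
tcp_pos: [0.4822, 0.1168, 0.0485]
orientation: [-0.361, -3.112, -0.129]
force: [-0.7, -6.8, 0.5]
grip_width: 0.501
grip_force: 3.6
```

```bash
python3 st.py
```

```text
t 21.6333 p [0.4822 0.1168 0.0485] a 0.213 r 0.1512 tool a 0.23 F [-0.66 -6.79  0.52] Ft -6.77 Mz [-1.52  0.29  0.13]
1081 [251.9 197.5] r 0.193 a 0.155
Ft avg -7.31 0.48 grip 3.64
```

About 7.2 N at the grip, so roughly 1.08 N m: firm. I back off gently so the wrench unwinds.

Call:
play_rows --rows '[[[0.5, -0.01, -0.17, -0.013, -0.33], [0.5, -0.01, -0.17, -0.013, -0.33], [0.5, -0.01, -0.17, -0.013, -0.33], [0.5, -0.01, -0.17, -0.013, -0.33], [0.5, -0.01, -0.17, -0.013, -0.33], [0.5, -0.01, -0.17, -0.013, -0.33], [0.5, 0, 0, 0, 0], [0.5, 0, 0, 0, 0], [0.5, 0, 0, 0, 0], [0.5, 0, 0, 0, 0]]]'

```text
t: 23.32
tcp_pos: [0.4812, 0.0878, 0.0492]
orientation: [0.038, 3.133, 0.134]
force: [0.4, 0.5, 0.3]
grip_width: 0.503
grip_force: 0.2
```

```bash
sed -i 's/range(16)/range(6)/' st.py; python3 st.py
```

```text
t 23.3167 p [0.4812 0.0878 0.0492] a 0.02 r 0.1488 tool a 0.024 F [0.36 0.48 0.29] Ft 0.49 Mz [-0.19  0.06 -0.02]
1095 [253.7 192. ] r 0.193 a -0.038
Ft avg -0.33 0.44 grip 0.05
```

Call:
play_rows --rows '[[[0.25, 0, -0.13, 0, 0], [0.25, 0, -0.13, 0, 0], [0.25, 0, 0, 0, 0], [0.25, 0, 0, 0, 0], [0.25, 0, 0, 0, 0], [0.25, 0, 0, 0, 0], [0.25, 0, 0, 0, 0], [0.25, 0, 0, 0, 0], [0.25, 0, 0, 0, 0], [0.25, 0, 0, 0, 0]]]'

```text
t: 24.5
tcp_pos: [0.4812, 0.0795, 0.0487]
orientation: [0.038, 3.132, 0.133]
force: [-0.0, -0.1, -0.6]
grip_width: 0.752
grip_force: 0.0
```

Call:
play_rows --rows '[[[0.25, 0, 0, -0.4, 0], [0.25, 0, 0, -0.6, 0], [0.25, 0, 0, -0.8, 0], [0.25, 0, 0, -0.8, 0], [0.25, 0, 0, -0.8, 0], [0.25, 0, 0, -0.8, 0], [0.25, 0, 0, -0.8, 0], [0.25, 0, 0, 0, 0], [0.25, 0, 0, 0, 0], [0.25, 0, 0, 0, 0]]]'

```text
t: 25.33
tcp_pos: [0.4796, 0.0668, 0.1975]
orientation: [0.039, 3.133, 0.133]
force: [0.1, -0.4, -0.6]
grip_width: 0.747
grip_force: 0.0
```

```bash
python3 st.py
```

```text
t 25.3333 p [0.4796 0.0668 0.1975] a -0.119 r 0.1515 tool a 0.025 F [ 0.1 -0.4 -0.6] Ft -0.41 Mz [-0.11  0.04 -0.01]
241 [276.8 154.6] r 0.193 a -0.047
307 [283.7 251.3] r 0.11 a -0.048
339 [297.  320.6] r 0.04 a 0.144
Ft avg 0.18 0.66 grip 0.0
```

View pics/cur.png

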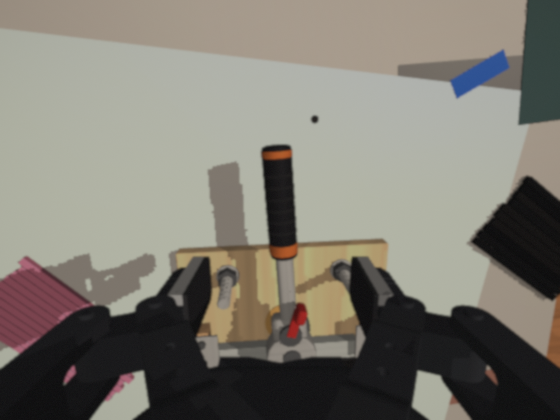

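The wrench is free and still at about -0.05 rad, with the grip between rings at (277,155) and (284,251). The red tab at (298,320) is still on the tighten side, nothing touches the robot, and the spare panel at (525,237) is undisturbed. I hand it in.

```bash
python3 -c "
from rig import env
print(env.sign_off())"
```

```text
the job is handed in; nothing more can be done
None
```

I handed the job in at about 26 s: the lever is at tighten, the back-swing free-wheeled, and I clamped the panel to an estimated 1.08 N m at the wrench (7.2 N at the grip) before releasing it; the hand-in returned no verdict, and I couldn't measure the squeeze left on the panel after release.

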